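# Close the block mould: square the batten, then lock the hold-down lever

### The arm

A 6-joint arm with a two-finger parallel gripper is mounted at the origin on the work surface. World frame = base frame: x ahead of the robot, y to its left, z up, the work surface at z = 0. Lengths are in m, angles in degrees, forces in N, time in s.
With the tool pointing down it reaches from about 0.25 to 0.725 m from the base axis. Payload 9.7 kg.
Tool frame: the origin (TCP) lies at the very end of the fingers, on their centre line; the grasp point (between the pads) lies 19 mm behind it; z points along the fingers, y is the line along which they close (so a half turn about z gives the same grasp; the last joint's range is limited). The gripper opens to 85 mm and grips with 20 to 120 N. Pads are 22 mm wide; open, the fingers measure 114 mm over their backs; the gripper's body (76 mm by 85 mm) begins 54 mm behind the grasp point. The pads swing forward as they close: fully open they stand 13 mm farther back than shut.
Start: joints at [0, 4.979, 10.078, 95.1, 0, 90], TCP at [0.55, -0, 0.231] pointing down, gripper open.
Joint ranges: [-179.16, 179.16], [-48.56, 103.87], [-65.8, 70.77], [-126.05, 130.52], [-82.76, 87.17], [-180, 180]. Speed limits (degrees/s): [127.2, 127.2, 147.25, 180, 180, 180].

### API

Orientations are given as [roll, pitch, yaw] about the fixed x, y, z axes, in that order (R = Rz(yaw) Ry(pitch) Rx(roll)).
In Python, from workcell import bot, viewer, finder gives the robot as it stands. The module is installed in compiled form; this text tells all that it offers.
- The arm moves only by the shell command python3 -m inch 'ROWS' [FORCE]. ROWS is JSON, a list that holds one entry, the list of rows, each a list of 7 numbers: the opening in per cent of the stroke, from 0 (shut) to 100 (fully open), then the shift along the tool's x, y, z in mm, then the turn, a rotation vector about the tool's x, y, z in degrees. In form: [[[grip, tx, ty, tz, ax, ay, az], ...]]. A call has 1 to 8 rows; each row shifts and turns the commanded pose from where the row before left it, along the tool's axes as they then stand; what a row does not reach is not made up. A row lasts 1/8 s, in which the tool goes at most 62.5 mm and 10.7 degrees, less where a joint would pass 70% of its speed; a pose out of reach is approached as far as the arm can. A call with a gripper value outside its range is refused whole. The fingers move at their own pace and stop on an object; FORCE is the grip in N (left out, the last holds). Time passes only in rows, so rows that do not move let the fingers close. It gives the time, the measured TCP pose, the force, the opening and the grip force at its end, in the units of the state.
- bot.get_obs(): the state, without advancing time (a new reading comes with each control period).
- viewer.camera(name): name is "scene" or "side" or "wrist"; returns a dict with "pixels" (480x640x3 uint8, red, green, blue), "vfov" (degrees; the focal length in pixels is half the picture's height over the tangent of half this angle, whatever the lens; pixels are square), "cx", "cy" (the principal point, pixels), "k1" (the pictures are not rectified: a ray, as slopes to the right and down, at radius r is drawn at 1 + k1 r^2 times it, then the intrinsics apply), "R" (3x3) and "t" (3): a world point X has camera coordinates R X + t. Camera axes: x right, y down, z forward; pixel columns grow to the right and rows downward; lengths in m; the calibration is good to about 2 mm. A picture is of the moment at which its call begins. There is no depth.
- bot.job_done(): hands the job in; it is judged then, once.
Trained networks look in the newest picture that a camera, given by its name, has taken for a name from the list of things; names that differ only in an ending like _2 or _b are one class to them, and where a whole thing is asked for, a point or a joint stands for the part that bears it (a point fixed in the world has none). Each returns a list of dicts, best first, with "conf" (0 to 1); they miss things now and then, are a little off and sometimes report something else, mostly with a low value. They report only what shows in the picture. A call takes as long as a camera call. They do not tell look-alikes from the thing itself.
- finder.outline_of(camera, thing): "pixels" (480x640 bool, what is visible of it) and "extent" ([centre column, centre row, width, height] in pixels, round what is visible of it).
- finder.mark_of(camera, thing): "position" ([column, row] in pixels: a listed point, or the origin of a listed thing).
The state is a dict: "time": time; "q": joint angles; "qd": joint speeds; "joint_efforts": joint torques, N m; "ee_pos": TCP position; "tcp_rot": TCP orientation; "wrist_force": force on the tool from outside, world axes, zero at the start; "torque": the same for the moment, N m; "opening": finger opening in m; "grasp_force": force on a finger pad.
Only numpy, scipy, OpenCV 4.12 (cv2) and the standard library are available. Lean on these libraries where they do the work, as an engineer would, in place of code of your own. Each camera call takes 0.05 s, during which the arm holds its last target. There are 200 camera calls.

### The job

Get the sugar mould ready: push the wooden batten along the bed until it lies flush and parallel against the stop rail, its middle under the red hold-down. Then take the orange-knobbed lever through the zigzag gate, from the red mark to fully home in the notch by the green mark, which lowers the hold-down over the batten. Let go at the end, and leave the sugar block, the jar and the scraper that stand near where they are.

Things in the scene. Friction and masses are not known exactly. Their poses are not given: they have to be found in the camera images.
- bed: fixed steel mould bed plate, 230 mm wide (its y), 8 mm thick, from x = -210 to +60 mm; the rail face is at x = -30 mm; the origin is on the table; its x points away from the robot's side, towards the rail; z up. Behind the rail stands a blue column (50 mm wide, top 78 mm above the table) that carries the red hold-down
- rail_face (a point): middle of the foot of the rail's front face, at the bed plate's top; x goes into the rail, y along it, z up. Rail 220 mm long, 12 mm thick, 24 mm high above the plate. The red hold-down, 40 mm wide, centred on the rail, reaches 28 mm out in front of the face; its underside is about 54 mm above the plate (lever at red mark) to 32 mm (at green mark), its top 10 mm higher
- batten_mid (a point): centre of the loose wooden batten, 180 mm long (its y), 36 mm deep (its x), 30 mm high, lying on the bed plate in front of the rail (centre 15 mm above the plate), about 0.2 kg. Flush at the rail, its centre is 18 mm in front of the rail face. At the start its y axis is within 25 degrees of the rail's
- console: fixed blue console; origin on the table under its middle, x level away from the robot's side, z up; 158 mm deep, 200 mm wide, back 155 mm high. Over it, at x = 10 mm, 370 mm up, a lamp tube (30 mm diameter, 300 mm long) runs along y: an upright tool hits it when the lever is up the slope, so hold the tool near square to the sloping face. Tube's posts: x = 80 mm, y = +-160 mm
- gate: centre of the gate plate on the console's sloping face, at its surface, 115 mm above the table. x points up the slope, y left (level), z out of the face, up and back to the robot, 30 degrees off vertical. Slot 18 mm wide, centre line in x, y (mm): red mark end (-30, 14), up to (0, 14), across to (0, -14), up to (30, -14), across to the notch end by the green mark (30, 14)
- shift (a joint): lever angle up (+) and down (-) the slope, rad; pivot 100 mm below the gate plate's surface, on gate -z. 0: lever square to the face; red mark end of the slot -0.30, middle crossing 0, green row +0.30, play about 0.03 either way. At the start it is between -0.28 and -0.15. Moves with friction (about 2 N at the knob), stays where it is left
- select (a joint): lever angle across the gate, rad, positive to gate +y (left), same pivot, carried by shift. First leg +0.145, second leg -0.145, lock notch +0.145, play about 0.03. Stays where it is left
- knob (a point): centre of the orange ball knob, 36 mm diameter, on a 12 mm steel stem, 175 mm from the pivot (75 mm out of the face when square to it). In gate axes it is at x = 175 cos(select) sin(shift), y = 175 sin(select), z = 175 cos(select) cos(shift) - 100 mm. This point's z axis is along the stem, outwards
- block_a: loose sugar block, 64 x 64 x 55 mm high, standing on the bed behind the rail; origin at the centre of its underside; leave alone
- jar: loose amber glass jar with yellow lid, 62 mm diameter, 95 mm high, on the table beside the console; origin at the centre of its underside; leave alone
- scraper: loose kitchen spatula 200 mm long lying on the table in front of the console, under 30 mm high; leave alone
Things that resemble listed ones, but are neither listed nor needed, are in the scene too. Leave any blue look-alike of the part that bears batten_mid alone.

How it is judged:
By the outcome, as a careful person would: the job done as asked, in the order asked, and still so for the second after the job is handed in, with the robot touching nothing.
It also fails if it takes over 64 s, if anything falls off the work surface, if the arm or the gripper's body presses on something with over 40 N, if the wrist force passes 120 N, or if a joint passes its speed limit or range.

## Working session

There is one attempt and no reset: what is moved stays moved. The work goes in short steps, Python scripts to look and compute and a shell command to move; the robot and the scene stay as the last step left them, time stands still between calls to the robot, and variables do not carry over. Pictures are saved under pics/ and viewed, at most 15 in all, crops included, and the job is handed in when it is done.

```bash
mkdir -p pics; cat > h.py <<'E'
import numpy as np, cv2
from workcell import bot, viewer, finder
from scipy.spatial.transform import Rotation as Ro
def K(c):
    f=240/np.tan(np.radians(c["vfov"])/2); return np.array([[f,0,c["cx"]],[0,f,c["cy"]],[0,0,1.]]), np.array([c["k1"],0,0,0,0.])
def ray(c,uv):
    k,d=K(c); p=cv2.undistortPoints(np.array([[uv]],float),k,d)[0,0]
    R=np.array(c["R"]);t=np.array(c["t"]); v=R.T@np.array([p[0],p[1],1]); return -R.T@t, v/np.linalg.norm(v)
def atz(c,uv,z):
    o,v=ray(c,uv); return o+v*(z-o[2])/v[2]
def tri(L):
    A=np.zeros((3,3));b=np.zeros(3)
    for c,uv in L:
        o,v=ray(c,uv);P=np.eye(3)-np.outer(v,v);A+=P;b+=P@o
    x=np.linalg.solve(A,b); return x,[np.linalg.norm(np.cross(x-o,v)) for o,v in [ray(*l) for l in L]]
def proj(c,X):
    k,d=K(c); r,_=cv2.Rodrigues(np.array(c["R"])); return cv2.projectPoints(np.array(X,float).reshape(-1,3),r,np.array(c["t"],float),k,d)[0][:,0]
def save(c,n,crop=None,s=1):
    im=c["pixels"][:,:,::-1]
    if crop: x0,y0,x1,y1=crop; im=im[y0:y1,x0:x1]
    cv2.imwrite(n,cv2.resize(im,None,fx=s,fy=s,interpolation=cv2.INTER_CUBIC))
E
python3 - <<'E'
from h import *
C={}
for n in("scene","side"):
    c=C[n]=viewer.camera(n); save(c,f"pics/{n}0.png")
    print(n,"cam at",ray(c,(320,240)))
    for t in ["rail_face","bed","batten_mid","console","gate","knob","block_a","jar","scraper"]:
        print(t,[(np.round(m["position"]),round(m["conf"],2)) for m in finder.mark_of(n,t)][:4])
E
```

```text
scene cam at (array([ 1.05003132, -0.33176039,  0.83243595]), array([-0.60625189,  0.32696988, -0.72494782]))
rail_face [(array([248., 361.]), 0.88)]
bed [(array([252., 378.]), 0.74)]
batten_mid [(array([229., 323.]), 0.9), (array([174., 247.]), 0.64), (array([315., 247.]), 0.58)]
console [(array([449., 282.]), 0.57)]
gate []
knob [(array([451., 208.]), 0.93)]
block_a [(array([291., 373.]), 0.8)]
jar [(array([391., 301.]), 0.94), (array([451., 283.]), 0.72)]
scraper [(array([411., 241.]), 0.64)]
side cam at (array([0.0655556 , 0.80398249, 0.82008574]), array([ 0.36633943, -0.71761476, -0.59230437]))
rail_face [(array([323., 228.]), 0.73)]
bed []
batten_mid [(array([457., 247.]), 0.93), (array([354., 304.]), 0.72), (array([357., 232.]), 0.66)]
console [(array([218., 344.]), 0.64)]
gate []
knob [(array([224., 308.]), 0.93)]
block_a [(array([296., 235.]), 0.59)]
jar [(array([260., 306.]), 0.62)]
scraper [(array([273., 368.]), 0.88)]
```

View pics/scene0.png

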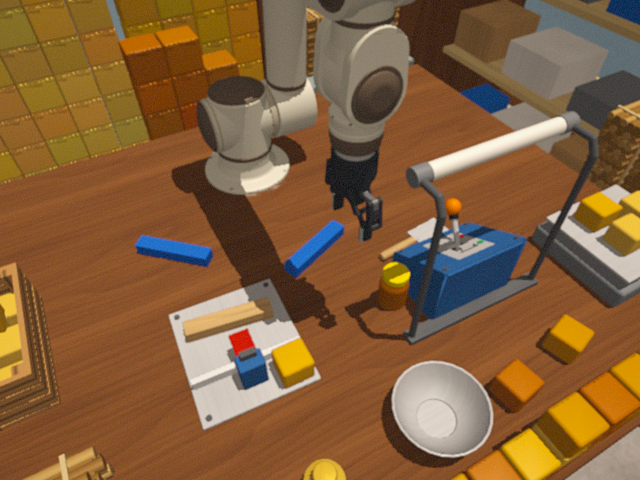

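View pics/side0.png

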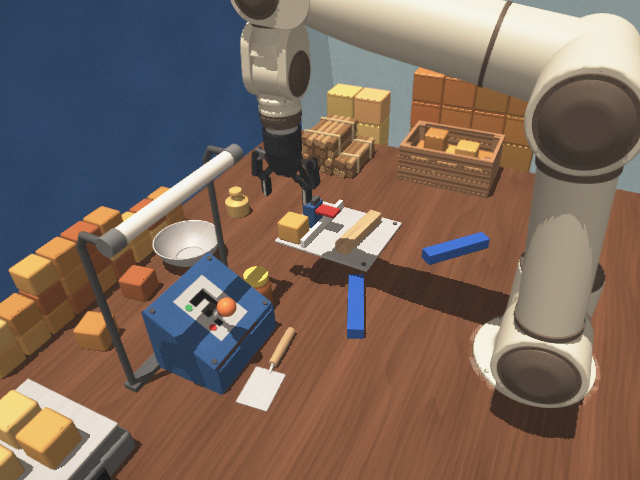

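Scene view: the wooden batten is at (229,320), with blue look-alikes at (174,249) and (315,247). The rail runs from (190,383) to (300,340), the red hold-down is at (242,342), and the knob at (453,206). Side view: batten (358,232), blue bars (457,248) and (356,305), knob (227,307). The wooden one on the bed is the one to use.

```bash
python3 - <<'E'
from h import *
s=viewer.camera("scene"); d=viewer.camera("side")
def fitrect(p): 
    r=cv2.minAreaRect(np.float32(p*1000)); return r
print("bed corners",[np.round(atz(s,p,.008),4) for p in [(169,318),(265,282),(319,372),(206,427)]])
print("knob",tri([(s,finder.mark_of("scene","knob")[0]["position"]),(d,finder.mark_of("side","knob")[0]["position"])]))
for n,c in(("scene",s),("side",d)):
    o=finder.outline_of(n,"knob"); print(n,"knob ext",[(np.round(x["extent"]),x["conf"]) for x in o])
    for x in finder.outline_of(n,"batten_mid"):
        h,_=cv2.findContours(x["pixels"].astype(np.uint8),0,1)
        h=max(h,key=cv2.contourArea); q=cv2.approxPolyDP(cv2.convexHull(h),3,True)[:,0]
        print(n,"batten",np.round(x["extent"]),round(x["conf"],2),q.tolist())
    for t in("console","bed","rail_face"):
        print(n,t,[(np.round(x["extent"]),round(x["conf"],2)) for x in finder.outline_of(n,t)])
print("railface scene", atz(s,finder.mark_of("scene","rail_face")[0]["position"],.008),"side",atz(d,finder.mark_of("side","rail_face")[0]["position"],.008))
print("batten c",atz(s,finder.mark_of("scene","batten_mid")[0]["position"],.023),atz(d,(357,232),.023))
print("jar",atz(s,finder.mark_of("scene","jar")[0]["position"],0),atz(d,finder.mark_of("side","jar")[0]["position"],0))
print("console",atz(s,finder.mark_of("scene","console")[0]["position"],0),atz(d,finder.mark_of("side","console")[0]["position"],0))
a=cv2.resize(s["pixels"][270:440,150:340,::-1],None,fx=3,fy=3,interpolation=2)[:510,:]
cv2.imwrite("pics/bed.png",a)
b=cv2.resize(d["pixels"][240:400,130:300,::-1],None,fx=3.5,fy=3.5,interpolation=2); cv2.imwrite("pics/gate.png",b)
E
```

```text
bed corners [array([ 0.4047, -0.3474,  0.008 ]), array([ 0.4146, -0.1302,  0.008 ]), array([ 0.6667, -0.1299,  0.008 ]), array([ 0.6635, -0.3567,  0.008 ])]
knob (array([0.54241974, 0.26145974, 0.16009289]), [np.float64(0.0030551343356684884), np.float64(0.0030551343356685647)])
scene knob ext [(array([454., 224.,  20.,  56.]), 0.78), (array([291., 364.,  39.,  46.]), 0.25)]
scene batten [228. 319.  92.  43.] 0.92 [[269, 301], [272, 316], [192, 341], [186, 337], [185, 321], [263, 298]]
scene batten [176. 249.  82.  32.] 0.71 [[135, 245], [142, 235], [209, 247], [213, 256], [207, 265], [140, 253]]
scene batten [316. 250.  60.  60.] 0.64 [[343, 225], [343, 234], [298, 275], [285, 269], [286, 261], [332, 221]]
scene console [(array([496., 227., 206., 232.]), 0.61), (array([393., 286.,  32.,  48.]), 0.61)]
scene bed [(array([243., 355., 151., 147.]), 0.71), (array([291., 365.,  38.,  50.]), 0.56)]
scene rail_face [(array([244., 354., 151., 150.]), 0.58)]
side knob ext [(array([223., 310.,  26.,  26.]), 0.91), (array([294., 228.,  32.,  31.]), 0.48)]
side batten [359. 233.  52.  48.] 0.68
[... 163 characters left out ...]
425, 247], [478, 232]]
side batten [354. 306.  18.  65.] 0.65 [[362, 274], [363, 338], [348, 338], [350, 274]]
side console [(array([177., 265., 199., 250.]), 0.74)]
side bed [(array([339., 235., 125.,  76.]), 0.97), (array([358., 233.,  51.,  45.]), 0.43), (array([223., 309.,  26.,  22.]), 0.33)]
side rail_face [(array([339., 234., 133.,  75.]), 0.71)]
railface scene [ 0.59063368 -0.23705602  0.008     ] side [ 0.57910416 -0.23316435  0.008     ]
batten c [ 0.23027128 -0.27760952  0.023     ] [ 0.48446152 -0.23314995  0.023     ]
jar [0.58641161 0.0945404  0.        ] [0.58865411 0.08425608 0.        ]
console [0.61048979 0.23922836 0.        ] [6.13802416e-01 2.34054648e-01 1.11022302e-16]
```

View pics/bed.png

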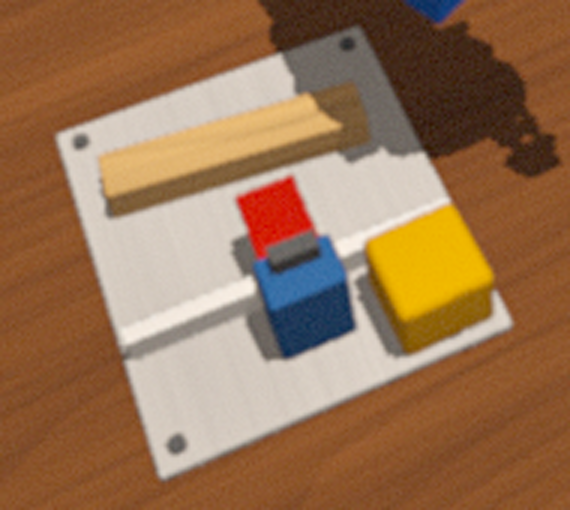

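View pics/gate.png

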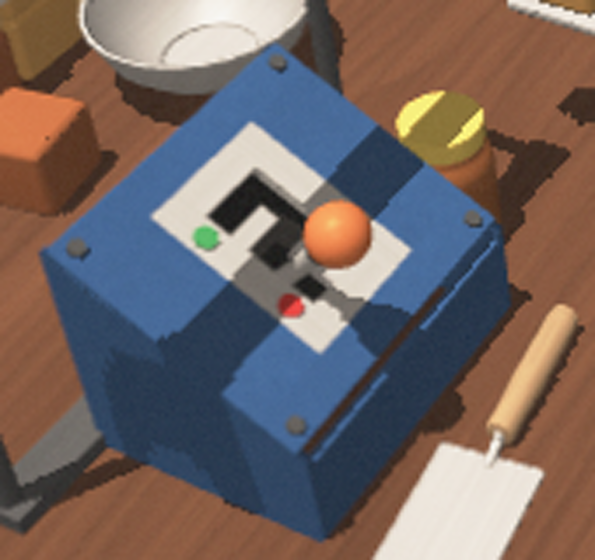

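```bash
cat >> h.py <<'E'
def Rz(a): return Ro.from_euler('z',a).as_matrix()
def gateT(x,y,yaw): return np.array([x,y,.115]), Rz(yaw)@np.array([[.75**.5,0,-.5],[0,1,0],[.5,0,.75**.5]])
def knobp(g,sh,se):
    o,R=g; return o+R@(np.array([.175*np.cos(se)*np.sin(sh),.175*np.sin(se),.175*np.cos(se)*np.cos(sh)-.1]))
def orange(c,box):
    x0,y0,x1,y1=box; h=cv2.cvtColor(c["pixels"],cv2.COLOR_RGB2HSV)[y0:y1,x0:x1]
    m=((h[...,0]<14)&(h[...,1]>150)&(h[...,2]>150)).astype(np.uint8)
    n,l,st,ce=cv2.connectedComponentsWithStats(m); i=1+st[1:,4].argmax(); 
    p=np.argwhere(l==i)[:,::-1].astype(np.float32); (u,v),r=cv2.minEnclosingCircle(p); return (u+x0,v+y0),r,st[i,4]
E
python3 - <<'E'
from h import *
from scipy.optimize import least_squares as LS
s=viewer.camera("scene"); d=viewer.camera("side")
P=np.array([(169.3,314.3),(270,279),(320.7,378.3),(204,429.3)])
L=np.array([[-.21,-.115],[-.21,.115],[.06,.115],[.06,-.115]])
W=lambda q,xy,z:np.c_[xy@Rz(q[2])[:2,:2].T+q[:2],np.full(len(xy),z)]
r=LS(lambda q:(proj(s,W(q,L,.008))-P).ravel(),[.6,-.24,0]); print("bed",np.round(r.x,4),np.degrees(r.x[2]),r.fun.round(1))
B=np.array([(182.7,322.3),(269,297.7),(185.7,334.3),(272.5,308)])
l=np.array([[-.018,-.09],[-.018,.09],[.018,-.09],[.018,.09]])
Bs=np.array([(339,236),(368,211)])
q=LS(lambda q:(proj(s,W(q,l,.038))-B).ravel(),[.48,-.24,0]); print("bat",np.round(q.x,4),np.degrees(q.x[2]),q.fun.round(1))
c,sn=Rz(r.x[2])[:2,:2]@[1,0]; dd=q.x[:2]-r.x[:2]; print("batten in bed",Rz(r.x[2])[:2,:2].T@dd,np.degrees(q.x[2]-r.x[2]))
G=np.array([(202,274.9),(173.4,301.7),(247.4,311.1),(221.4,340.9)])
def fg(q):
    o,R=gateT(*q[:3]); X=np.array([[1,-1],[1,1],[-1,-1],[-1,1]])*q[3:]
    return (proj(d,o+np.c_[X,np.zeros(4)]@R.T)-G).ravel()
g=LS(fg,[.6,.24,0,.05,.04]); print("gate",g.x.round(4),np.degrees(g.x[2]),g.fun.round(1))
a,b=orange(s,(430,185,475,225)),orange(d,(200,290,250,330)); print(a,b)
k,e=tri([(s,a[0]),(d,b[0])]); print("knob",k,e)
kl=LS(lambda v:knobp(gateT(*g.x[:3]),*v)-k,[-.2,.1]); print("sh,sel",kl.x,kl.fun)
E
```

```text
bed [ 0.613  -0.2434 -0.0634] -3.6303123412030183 [-0.3  0.2  0.3 -0.7  0.5 -0.  -0.5  0.2]
bat [ 0.4803 -0.2385 -0.1501] -8.60116928137861 [-0.  -1.2 -0.5 -1.6 -0.2  1.2  0.7  1.4]
batten in bed [-0.13278202 -0.00346679] -4.970856940175591
gate [ 0.6011  0.2353 -0.0261  0.0593  0.0445] -1.4947105637656508 [ 0.  -0.1 -0.   0.1 -0.   0.2  0.  -0.2]
((447.5, 186.5), 3.5356338024139404, np.int32(12)) ((225.5, 305.5), 9.300638198852539, np.int32(218))
knob [0.51509912 0.27530016 0.18971524] [np.float64(0.011012341794518975), np.float64(0.011012341794519013)]
sh,sel [-0.18066792  0.17640751] [ 0.0253156  -0.00768501 -0.03002239]
```

```bash
cat >> h.py <<'E'
bed0=np.array([.613,-.2434,0]); byaw=-.0634
def bw(x,y,z): return bed0+Rz(byaw)@np.array([x,y,z])
def go(pos,R,pose=None):
    "tool-frame shift mm and rotvec deg from measured (or given) pose to target"
    if pose is None:
        o=bot.get_obs(); p=np.array(o["ee_pos"]); M=Ro.from_euler('xyz',o["tcp_rot"],degrees=True).as_matrix()
    else: p,M=pose
    print("shift",np.round(M.T@(np.array(pos)-p)*1000,1),"turn",np.round(np.degrees(Ro.from_matrix(M.T@R).as_rotvec()),2)); return np.array(pos),R
def down(yaw): # tool z down, tool y along +y' 
    return Rz(yaw)@np.diag([-1.,1,-1])
E
python3 - <<'E'
from h import *
from scipy.optimize import least_squares as LS
s=viewer.camera("scene"); d=viewer.camera("side")
k,e=tri([(s,(454,206.5)),(d,(226.5,306.5))]); print("knob",k,e)
kl=LS(lambda v:knobp(gateT(.6011,.2353,-.0261),*v)-k,[-.2,.1]); print("sh,sel",kl.x,kl.fun)
for p in[(135,245),(213,256),(343,225),(285,265)]: print("blue",atz(s,p,.03).round(3))
o=bot.get_obs(); print(o["time"],o["ee_pos"],o["tcp_rot"],o["opening"])
a=go(bw(-.19,-.003,.09),down(byaw)); print(a[0])
E
```

```text
knob [0.54072861 0.26269057 0.16265863] [np.float64(0.0013652709115881956), np.float64(0.0013652709115882483)]
sh,sel [-0.1675301   0.14703072] [ 0.00071824 -0.00018676 -0.00087384]
blue [ 0.182 -0.358  0.03 ]
blue [ 0.304 -0.209  0.03 ]
blue [0.362 0.103 0.03 ]
blue [ 0.409 -0.076  0.03 ]
2.25 [ 5.49989760e-01 -1.92769695e-05  2.31283982e-01] [-1.79999469e+02  8.02216102e-04  8.99985418e+01] 0.08519030197461294
shift [-234.3 -126.8  141.3] turn [ -0.     0.   -86.37]
[ 0.42319166 -0.23435604  0.09      ]
```

```bash
python3 -m inch '[[[100,0,0,10,0,0,-10.6],[100,0,0,10,0,0,-10.6],[100,0,0,10,0,0,-10.6],[100,0,0,10,0,0,-10.6],[100,0,0,10,0,0,-10.6],[100,0,0,10,0,0,-10.6],[100,0,0,10,0,0,-10.6],[100,0,0,10,0,0,-10.6]]]'; python3 - <<'E'
from h import *
o=bot.get_obs(); print(o["q"],o["tcp_rot"])
go(bw(-.19,-.003,.09),down(byaw))
E
```

```text
time: 3.25
ee_pos: [0.55, -0.0, 0.151]
tcp_rot: [180.0, 0.0, 175.1]
wrist_force: [0.1, -0.3, 0.1]
opening: 0.0853
grasp_force: 0.0
[-1.20448510e-03  4.08416196e+00  2.38593404e-01  8.61541934e+01
  1.04495428e-03  4.85076275e+00] [1.79998939e+02 1.48870075e-04 1.75148033e+02]
shift [ 106.5 -244.2   61. ] turn [ 0.    0.   -1.22]
```

```bash
python3 -m inch '[[[100,22,-49,0,0,0,-1.2],[100,22,-49,0,0,0,0],[100,21,-49,0,0,0,0],[100,21,-49,10,0,0,0],[100,21,-48,11,0,0,0],[100,0,0,20,0,0,0],[100,0,0,0,0,0,0]]]'; python3 - <<'E'
from h import *
go(bw(-.19,-.003,.018),down(byaw))
c=viewer.camera("wrist"); save(c,"pics/w1.png")
print(bot.get_obs()["q"])
E
```

```text
time: 4.12
ee_pos: [0.4242, -0.2355, 0.1091]
tcp_rot: [179.9, -0.1, 175.9]
wrist_force: [-0.2, 1.0, -0.1]
opening: 0.0854
grasp_force: 0.0
shift [ 0.9  0.9 91.1] turn [ 0.06 -0.12 -0.44]
[-2.89721005e+01 -4.43224705e+00 -1.27509471e+01  8.17319074e+01
  4.02866972e-03 -2.49576112e+01]
```

View pics/w1.png

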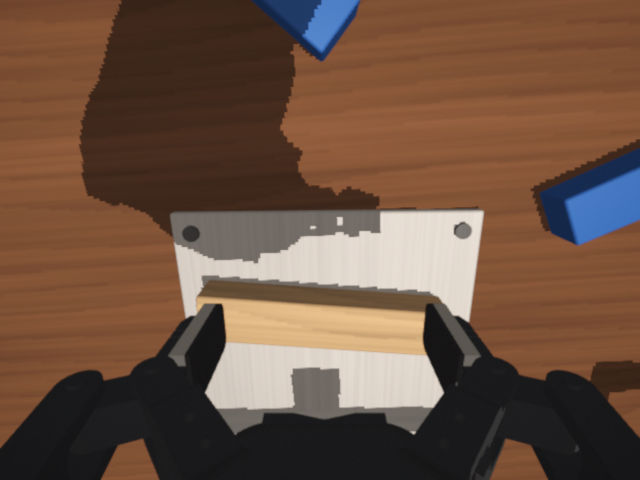

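The wrist picture shows the batten between the fingertips: near top edge (200,298)–(440,311), with bed near corners at (172,212) and (484,210). I'll check these by ray.

```bash
python3 - <<'E'
from h import *
c=viewer.camera("wrist")
f=lambda p,z:(Rz(byaw).T@(atz(c,p,z)-bed0)*1000).round(1)
print("bed corners (-210,±115)",f((172,212),.008),f((484,210),.008))
print("batten top near",f((197,297),.038),f((441,311),.038),"bottom near",f((205,280),.008),f((434,296),.008))
print("finger tips line proj", proj(c,[bw(-.19,.04,.1),bw(-.19,-.045,.1)]))
E
```

```text
bed corners (-210,±115) [-209.4 -115.6    8. ] [-209.3  112.4    8. ]
batten top near [-155.8  -93.3   38. ] [-143.5   77.7   38. ] bottom near [-154.9  -97.6    8. ] [-139.7   82.3    8. ]
finger tips line proj [[414.6104944  291.76698904]
 [242.46666306 292.90185667]]
```

```bash
python3 -m inch '[[[100,0,0,35,0,0,0],[100,0,0,35,0,0,0],[100,0,0,21,0,0,-0.4],[100,-12,0,0,0,0,0],[100,-10,0,0,0,0,0],[100,-10,0,0,0,0,0],[100,-10,0,0,0,0,0],[100,-10,1,0,0,0,0]]]'; python3 -m inch '[[[100,-10,1.2,0,0,0,0],[100,-10,1.2,0,0,0,0],[100,-10,1.2,0,0,0,0],[100,-9,1.2,0,0,0,0],[100,-9,1,0,0,0,0],[100,-7,0,0,0,0,0],[100,0,0,0,0,0,0]]]';  python3 - <<'E'
from h import *
go(bw(-.077,.004,.018),down(byaw))
c=viewer.camera("side"); save(c,"pics/s2.png",(260,180,420,290),4)
s=viewer.camera("scene"); save(s,"pics/s3.png",(150,270,340,440),3)
E
```

```text
time: 5.22
ee_pos: [0.478, -0.2378, 0.0196]
tcp_rot: [-180.0, 0.0, 176.4]
wrist_force: [-3.6, -0.7, 1.4]
opening: 0.0849
grasp_force: 1.5
time: 6.1
ee_pos: [0.5331, -0.2353, 0.0191]
tcp_rot: [180.0, 0.0, 176.4]
wrist_force: [-0.0, -0.5, 0.2]
opening: 0.0851
grasp_force: 0.0
shift [-3.2  1.   1.1] turn [0.01 0.03 0.05]
```

View pics/s3.png

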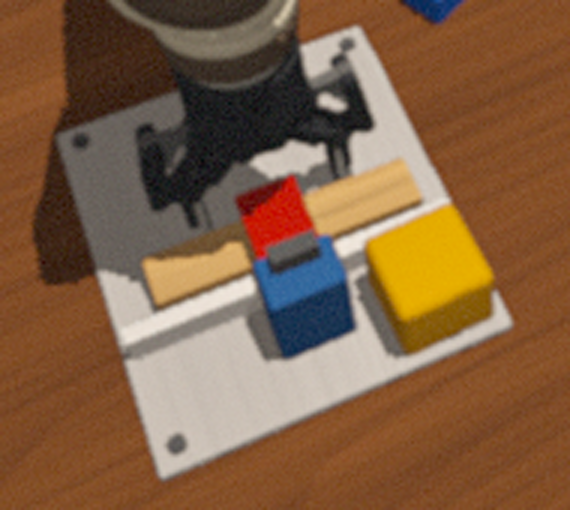

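The batten (145,262)–(420,185) is nearly parallel and a little short of the rail. I'll press on until the force rises.

```bash
python3 -m inch '[[[100,-3,0.5,0,0,0,0],[100,-2,0.5,0,0,0,0],[100,-2,0,0,0,0,0],[100,0,0,0,0,0,0]]]' | grep -E "pos|wrist|time";python3 -m inch '[[[100,-1.5,0,0,0,0,0],[100,-1.5,0,0,0,0,0],[100,0,0,0,0,0,0]]]'| grep -E "pos|wrist|time"
```

```text
time: 6.7
ee_pos: [0.5366, -0.2349, 0.0191]
wrist_force: [-18.2, -0.8, 8.1]
time: 7.08
ee_pos: [0.5368, -0.2349, 0.0189]
wrist_force: [-32.1, -0.9, 17.2]
```

```bash
python3 -m inch '[[[100,5,0,0,0,0,0],[100,25,0,0,0,0,0],[100,30,0,-40,0,0,0],[100,30,0,-50,0,0,0],[100,0,0,-20,0,0,0],[100,0,0,0,0,0,0]]]' | grep -E "pos|wrist|time"; python3 - <<'E'
from h import *
c=viewer.camera("wrist"); save(c,"pics/w4.png")
s=viewer.camera("scene"); save(s,"pics/s4.png",(150,270,340,440),4)
f=lambda p,z:(Rz(byaw).T@(atz(s,p,z)-bed0)*1000).round(1)
for n in("scene","wrist"):
    cc={"scene":s,"wrist":c}[n]
    for x in finder.outline_of(n,"batten_mid"): print(n,np.round(x["extent"]),round(x["conf"],2))
E
```

```text
time: 7.82
ee_pos: [0.4536, -0.2298, 0.1312]
wrist_force: [-0.3, -0.0, -0.5]
scene [177. 250.  76.  28.] 0.78
scene [242. 349.  96.  48.] 0.63
scene [313. 248.  60.  56.] 0.57
wrist [581. 147. 118.  99.] 0.83
wrist [311.   9.  33.  19.] 0.66
wrist [325. 358. 216.  58.] 0.57
```

View pics/w4.png

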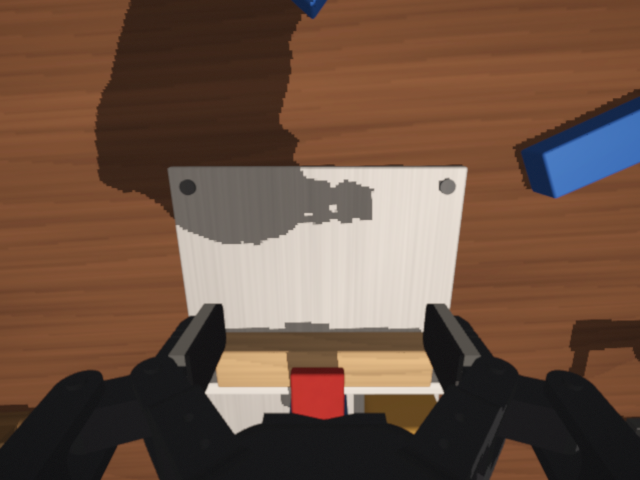

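View pics/s4.png

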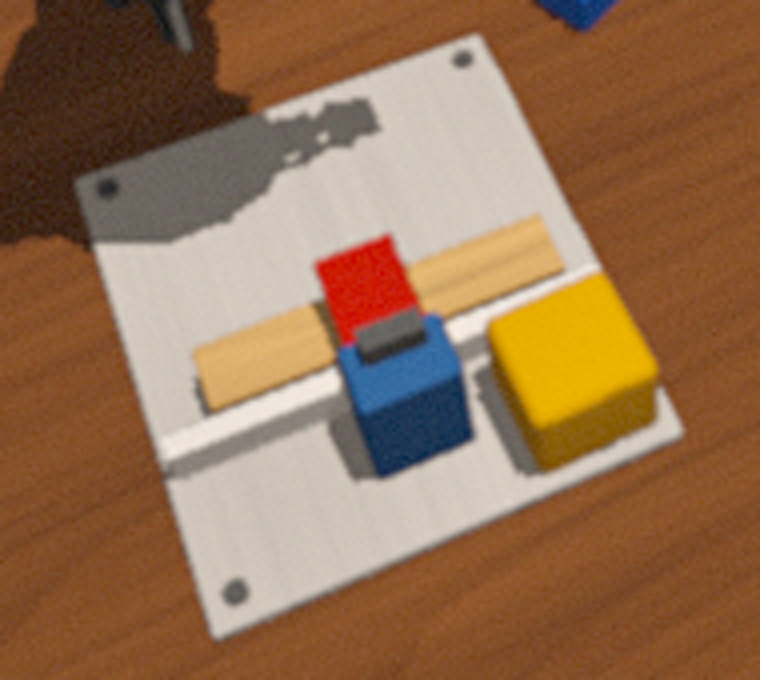

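```bash
python3 - <<'E'
from h import *
c=viewer.camera("wrist"); s=viewer.camera("scene")
f=lambda c,p,z:(Rz(byaw).T@(atz(c,p,z)-bed0)*1000).round(1)
for p in [(198.5,357.5),(202.5,372.5),(285.75,323.75),(290.75,337)]: print("scene",f(s,p,.038))
for p in [(217,387),(433,388),(217,370)]: print("wrist",f(c,p,.038))
print("hold wrist",f(c,(290,369),.072),f(c,(344,369),.072)," scene",[f(s,(150+a/4,270+b/4),.072) for a,b in[(316,263),(390,236)]])
print("bed wrist",f(c,(168,167),.008),f(c,(467,167),.008), f(s,(150+75/4,270+183/4),.008),f(s,(150+482/4,270+35/4),.008))
E
```

```text
scene [-64.2 -84.4  38. ]
scene [-30.5 -85.9  38. ]
scene [-63.6  94.6  38. ]
scene [-30.9  91.8  38. ]
wrist [-36.5 -84.9  38. ]
wrist [-35.3  93.7  38. ]
wrist [-53.3 -83.3  38. ]
hold wrist [-81.4 -20.2  72. ] [-81.3  17.2  72. ]  scene [array([-62.9, -19. ,  72. ]), array([-62.2,  17.5,  72. ])]
bed wrist [-212.2 -113.9    8. ] [-212.3  111.1    8. ] [-207.2 -116.2    8. ] [-208.7  114.9    8. ]
```

```bash
python3 - <<'E'
from h import *
go(bw(-.048,.125,.022),down(byaw))
E
```

```text
shift [-113.5  120.7  105.8] turn [ 0.05 -0.11  0.05]
```

```bash
python3 -m inch '[[[0,-28,40,0,0,0,0],[0,-28,40,0,0,0,0],[0,-28,41,0,0,0,0],[0,-29.5,0,20,0,0,0],[0,0,0,35,0,0,0],[0,0,0,35,0,0,0],[0,0,0,15,0,0,0],[0,0,0,0,0,0,0]]]'; python3 -m inch '[[[0,0,-5,0,0,0,0],[0,0,-5,0,0,0,0],[0,0,-4,0,0,0,0],[0,0,-2,0,0,0,0],[0,0,0,0,0,0,0]]]'; python3 - <<'E'
from h import *
go(bw(-.048,.103,.022),down(byaw))
c=viewer.camera("wrist"); s=viewer.camera("scene"); d=viewer.camera("side"); save(s,"pics/s5.png",(150,270,340,440),4)
E
```

```text
time: 9.12
ee_pos: [0.5729, -0.1156, 0.0233]
tcp_rot: [180.0, -0.1, 176.4]
wrist_force: [-1.3, 0.2, 0.0]
opening: 0.0004
grasp_force: 0.0
time: 9.75
ee_pos: [0.5725, -0.1318, 0.0244]
tcp_rot: [180.0, 0.0, 176.4]
wrist_force: [-0.1, 0.2, -0.1]
opening: -0.0
grasp_force: 0.0
shift [ 0.6 -5.8  2.4] turn [0.   0.   0.01]
```

View pics/s5.png

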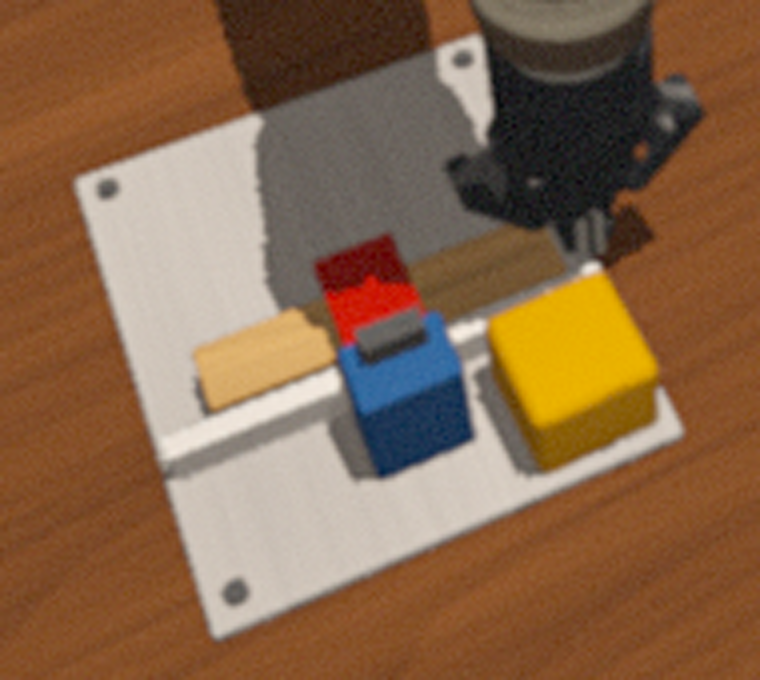

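The shut fingers (585,240 in the crop) stand just clear of the batten's left end. I'll advance until they touch.

```bash
for i in 1; do python3 -m inch '[[[0,0,-2,0,0,0,0],[0,0,-2,0,0,0,0]]]' | grep -E "pos|wrist"; done;  python3 -m inch '[[[0,0,-2,0,0,0,0]]]' | grep -E "pos|wrist"; python3 -m inch '[[[0,0,-2,0,0,0,0]]]' | grep -E "pos|wrist"; python3 - <<'E'
from h import *
go(bw(-.048,.103,.022),down(byaw))
E
```

```text
ee_pos: [0.5723, -0.1355, 0.0243]
wrist_force: [-0.2, 1.5, 0.2]
ee_pos: [0.5722, -0.1376, 0.0243]
wrist_force: [-0.3, 0.9, 0.4]
ee_pos: [0.5721, -0.1397, 0.0243]
wrist_force: [0.5, 1.6, 0.1]
shift [0.6 2.1 2.3] turn [0.01 0.   0.04]
```

```bash
python3 -m inch '[[[0,0,8,0,0,0,0],[0,0,15,0,0,0,0],[0,10,10,-50,0,0,0],[0,40,20,-50,0,0,0],[0,60,0,-20,0,0,0],[0,0,0,0,0,0,0]]]'| grep -E "pos|time"; python3 - <<'E'
from h import *
s=viewer.camera("scene"); d=viewer.camera("side")
c=np.concatenate([cv2.resize(s["pixels"][320:380,185:305,::-1],None,fx=6,fy=4.5,interpolation=2),cv2.resize(d["pixels"][200:260,300:420,::-1],None,fx=6,fy=4.5,interpolation=2)]); cv2.imwrite("pics/s6.png",c)
E
```

```text
time: 11.15
ee_pos: [0.4674, -0.0804, 0.1436]
```

View pics/s6.png

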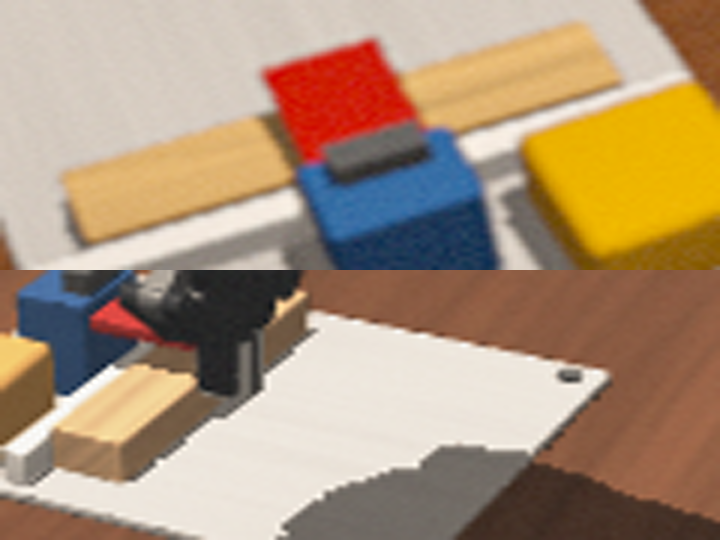

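```bash
python3 - <<'E'
from h import *
s=viewer.camera("scene"); d=viewer.camera("side")
f=lambda c,p,z:(Rz(byaw).T@(atz(c,p,z)-bed0)*1000).round(1)
q=lambda a,b:(185+a/6,320+b/4.5)
for p in [(63,178),(90,241),(583,21),(621,80)]: print("scene",f(s,q(*p),.038))
g=lambda a,b:(300+a/6,200+(b-270)/4.5)
print("side end",f(d,g(55,430),.038),f(d,g(124,443),.038),"rail end top",f(d,g(8,455),.032),f(d,g(50,455),.032))
E
```

```text
scene [-62.3 -90.7  38. ]
scene [-30.4 -90.7  38. ]
scene [-64.6  87.3  38. ]
scene [-31.1  87.1  38. ]
side end [-35.6  91.6  38. ] [-68.1  89.   38. ] rail end top [-25.6 114.7  32. ] [-41.6 106.5  32. ]
```

```bash
python3 - <<'E'
from h import *
go(bw(-.1,-.002,.02),down(byaw))
E
```

```text
shift [ -53.5 -155.   120. ] turn [ 0.   -0.03  0.06]
```

```bash
python3 -m inch '[[[100,-13,-52,0,0,0,0],[100,-15,-52,0,0,0,0],[100,-15,-51,20,0,0,0],[100,-10,0,40,0,0,0],[100,0,0,40,0,0,0],[100,0,0,20,0,0,0],[100,-10,0,0,0,0,0],[100,-8,0,0,0,0,0]]]'|grep -E "pos|wrist"; python3 -m inch '[[[100,-3,0,0,0,0,0],[100,-3,0,0,0,0,0],[100,-2,0,0,0,0,0],[100,-1,0,0,0,0,0],[100,0,0,0,0,0,0]]]'|grep -E "pos|wrist"
```

```text
ee_pos: [0.5315, -0.2408, 0.021]
wrist_force: [-0.2, -0.3, 1.6]
ee_pos: [0.5365, -0.2411, 0.0211]
wrist_force: [-15.1, 0.8, 9.0]
```

```bash
python3 -m inch '[[[100,5,0,0,0,0,0],[100,25,0,0,0,0,0],[100,20,0,-50,0,0,0],[100,0,0,-60,0,0,0],[100,0,50,-40,0,0,0],[100,0,60,-20,0,0,0],[100,0,60,0,0,0,0],[100,0,60,0,0,0,0]]]'|grep -E "pos|time"; cat >>h.py <<'E'
G=gateT(.6011,.2353,-.0261)
TR=G[1]@np.diag([-1.,1,-1])
def tcpk(sh,se,depth=.022,G=G): return knobp(G,sh,se)-G[1][:,2]*depth
E
python3 - <<'E'
from h import *
a=go(tcpk(-.1675,.147)+G[1][:,2]*.1,TR); print(a[0]); go(a[0],down(byaw)); print(bot.get_obs()["q"])
E
```

```text
time: 13.98
ee_pos: [0.5037, -0.0085, 0.1904]
shift [ 18.3 271.4 -38.9] turn [ -0.54 -29.86  -2.08]
[0.50246351 0.26351618 0.2293387 ]
shift [ 18.3 271.4 -38.9] turn [0.01 0.14 0.01]
[-9.74542915e-01 -2.15345693e+00 -1.73491567e+00  9.02818213e+01
  8.35686306e-03  2.64615255e+00]
```

```bash
python3 -m inch '[[[100,2,40,-13,0,-3,-0.3],[100,2,40,-12,0,-4,-0.3],[100,0,40,-12,0,-4,-0.3],[100,0,40,-5,0,-4,-0.3],[100,0,40,0,0,-4,-0.3],[100,0,40,0,0,-4,-0.3],[100,0,31,0,0,-4,-0.2],[100,0,0,0,0,-3,0]]]'|grep -E "pos|time|rot"
python3 - <<'E'
from h import *
a=go(tcpk(-.1675,.147)+G[1][:,2]*.06,TR); print(bot.get_obs()["q"])
E
```

```text
time: 14.98
ee_pos: [0.509, 0.2628, 0.2308]
tcp_rot: [-179.6, 30.1, 178.7]
shift [ 6.4  0.7 38. ] turn [-0.34  0.12  0.18]
[ 36.23509767 -17.14279969 -15.91489024  66.77707601 -18.1618608
  33.67252689]
```

```bash
python3 -m inch '[[[100,6,1,10,0,0,0],[100,0,0,0,0,0,0]]]'|grep -E "pos|time|rot"
python3 - <<'E'
from h import *
c=viewer.camera("wrist"); save(c,"pics/w7.png"); d=viewer.camera("side")
m=finder.mark_of("wrist","knob"); print([(x["position"],x["conf"]) for x in m]); print("expected",proj(c,knobp(G,-.1675,.147)))
s=viewer.camera("scene"); ms=finder.mark_of("scene","knob"); md=finder.mark_of("side","knob"); print(ms[:1],md[:1])
L=[(c,m[0]["position"])] if m else []
if ms: L.append((s,ms[0]["position"]))
if md: L.append((d,md[0]["position"]))
print(tri(L),knobp(G,-.1675,.147)); go(tcpk(-.1675,.147),TR)
E
```

```text
time: 15.22
ee_pos: [0.5088, 0.2612, 0.2177]
tcp_rot: [-179.5, 29.9, 178.6]
[([320.9, 252.6], 0.59)]
expected [[329.61271167 256.44086739]]
[{'position': [449.1, 207.5], 'conf': 0.95}] [{'position': [223.4, 307.7], 'conf': 0.53}]
(array([0.54139876, 0.2584954 , 0.15890586]), [np.float64(0.0016878232786157396), np.float64(0.005604818719330871), np.float64(0.006841602640049042)]) [0.54145023 0.2624984  0.16178872]
shift [ 1.2  2.6 87.7] turn [-0.46  0.    0.03]
```

View pics/w7.png

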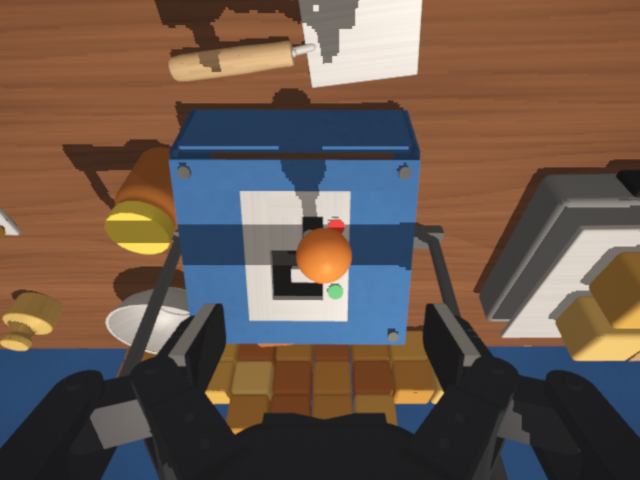

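```bash
python3 - <<'E'
from h import *
from scipy.optimize import least_squares as LS
c=viewer.camera("wrist")
P=np.array([(240,191),(350,191.5),(347,321),(248,321.5)]); X=np.array([[-1,-1],[-1,1],[1,1],[1,-1]])*[.0593,.0445]
def f(q,h=.115):
    o,R=gateT(*q); return (proj(c,o+np.c_[X,np.zeros(4)]@R.T)-P).ravel()
r=LS(f,[.6,.235,0]); print(r.x,r.fun.round(1)); g=gateT(*r.x)
o,v=ray(c,(324,256)); k=LS(lambda q:np.cross(knobp(g,*q)-o,v)*1e3,[-.17,.14]); print(k.x,knobp(g,*k.x))
E
python3 -m inch '[[[100,0,0,25,0,0,0],[100,0,0,25,0,0,0],[100,1,0.5,25,0,0,0],[100,0,0,12,0,0,0],[100,0,0,0,0,0,0]]]'|grep -E "pos|wrist|rot"
```

```text
[ 0.60529885  0.23259868 -0.03195735] [ 1.   1.  -1.1  1.1 -1.6 -1.9  1.8 -3.1]
[-0.17536891  0.14020576] [0.54461671 0.25900677 0.1610466 ]
ee_pos: [0.5518, 0.2601, 0.1425]
tcp_rot: [-179.5, 29.9, 178.6]
wrist_force: [-0.1, -0.5, -0.9]
```

```bash
sed -i 's/^G=gateT.*/G=gateT(.6025,.2340,-.029)/' h.py; python3 -m inch '[[[30,0,0,0,0,0,0],[30,0,0,0,0,0,0],[30,0,0,0,0,0,0],[30,0,0,0,0,0,0],[30,0,0,0,0,0,0],[30,0,0,0,0,0,0]]]' 35; python3 - <<'E'
from h import *
from scipy.optimize import least_squares as LS
o=bot.get_obs(); M=Ro.from_euler('xyz',o["tcp_rot"],degrees=True).as_matrix(); p=np.array(o["ee_pos"])-M[:,2]*.022
k=LS(lambda q:(knobp(G,*q)-p)*1e3,[-.17,.14]); print(k.x,k.fun)
for n,(sh,se) in dict(cur=k.x,A=(0,.145),B=(0,-.145),C=(.3,-.145),D=(.3,.145)).items():
    print(n,np.round(M.T@(knobp(G,sh,se)-p)*1000,1))
E
```

```text
time: 16.95
ee_pos: [0.5519, 0.2607, 0.1441]
tcp_rot: [-179.6, 30.1, 178.6]
wrist_force: [-5.5, -0.3, 6.1]
opening: 0.0341
grasp_force: 34.3
[-0.17148616  0.14328784] [ 1.38959073 -0.3556706  -1.67800093]
cur [-0.4 -0.3  2.2]
A [-29.9  -0.1  -0.3]
B [-29.7 -50.7  -0. ]
C [-80.9 -50.8   7.8]
D [-81.1  -0.3   7.5]
```

```bash
python3 -m inch '[[[60,0,0,0,0,0,0],[60,0,0,2,0,0,0],[60,0,0,4,0,0,0],[30,0,0,0,0,0,0],[30,0,0,0,0,0,0],[30,0,0,0,0,0,0],[30,0,0,0,0,0,0]]]' 35
```

```text
time: 17.82
ee_pos: [0.5548, 0.26, 0.1375]
tcp_rot: [-179.5, 30.0, 178.6]
wrist_force: [3.4, -1.2, -3.9]
opening: 0.0342
grasp_force: 35.2
```

```bash
python3 -m inch '[[[30,-7.5,0,-2,0,0,0],[30,-7.5,0,-1,0,0,0],[30,-7.5,0,-1,0,0,0],[30,-7.5,0,-0.5,0,0,0],[30,0,0,0,0,0,0]]]' 35; python3 - <<'E'
from h import *
from scipy.optimize import least_squares as LS
c=viewer.camera("side"); save(c,"pics/g8.png",(130,240,300,400),3.5)
o=bot.get_obs(); M=Ro.from_euler('xyz',o["tcp_rot"],degrees=True).as_matrix(); p=np.array(o["ee_pos"])-M[:,2]*.025
k=LS(lambda q:(knobp(G,*q)-p)*1e3,[-.17,.14]); print(k.x,k.fun, M.T@o["wrist_force"])
for n,(sh,se) in dict(cur=k.x,A=(0,.145),B=(0,-.145),C=(.3,-.145),D=(.3,.145)).items():
    print(n,np.round(M.T@(knobp(G,sh,se)-p)*1000,1))
E
```

```text
time: 18.45
ee_pos: [0.5789, 0.2592, 0.1561]
tcp_rot: [-179.4, 29.9, 178.6]
wrist_force: [4.3, -3.1, -10.9]
opening: 0.0342
grasp_force: 36.9
[-0.00346444  0.14189293] [-0.18896415  0.05963929  0.32752738] [ 1.52598973 -2.94429094 12.68256428]
cur [ 0.   0.1 -0.4]
A [-0.6  0.6 -0.3]
B [ -0.4 -50.    0.1]
C [-51.6 -50.1   7.8]
D [-51.8   0.5   7.4]
```

View pics/g8.png

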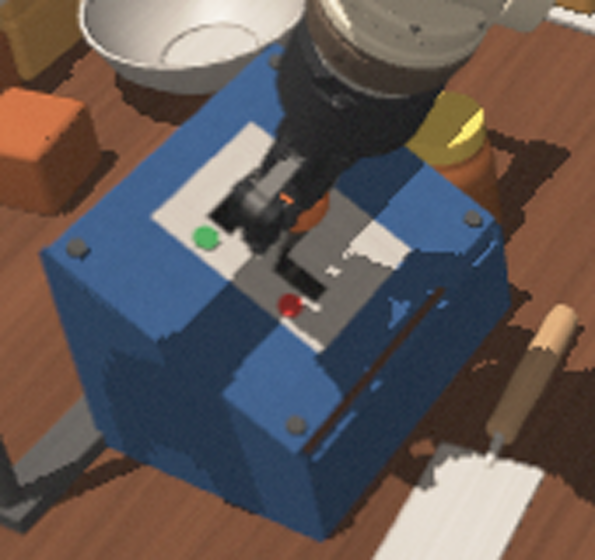

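Lever at the middle crossing, knob held. Next, across to the right.

```bash
python3 -m inch '[[[30,0,-8,1,0,0,0],[30,0,-8,0.5,0,0,0],[30,0,-8,0,0,0,0],[30,0,-8,0,0,0,0],[30,0,-8,0,0,0,0],[30,0,-7,0,0,0,0],[30,0,-3,0,0,0,0],[30,0,0,0,0,0,0]]]' 35; cat >>h.py <<'E'
def lev(depth=.025):
    from scipy.optimize import least_squares as LS
    o=bot.get_obs(); M=Ro.from_euler('xyz',o["tcp_rot"],degrees=True).as_matrix(); p=np.array(o["ee_pos"])-M[:,2]*depth
    k=LS(lambda q:(knobp(G,*q)-p)*1e3,[0,0]); print("lever",k.x.round(3),k.fun.round(1),"Ftool",(M.T@o["wrist_force"]).round(1))
    for n,(sh,se) in dict(A=(0,.145),B=(0,-.145),C=(.3,-.145),D=(.3,.145)).items(): print(n,np.round(M.T@(knobp(G,sh,se)-p)*1000,1))
E
python3 -c "from h import *;lev()"
```

```text
time: 19.5
ee_pos: [0.5788, 0.2106, 0.1593]
tcp_rot: [-179.8, 30.3, 178.5]
wrist_force: [-4.9, 3.1, 3.9]
opening: 0.0342
grasp_force: 36.8
lever [ 0.012 -0.136] [ 0.8  0.2 -1.3] Ftool [ 2.3  3.  -5.9]
A [ 2.  49.3  1.6]
B [ 2.1 -1.3  1.7]
C [-49.   -1.4   9.7]
D [-49.2  49.2   9.6]
```

```bash
python3 -m inch '[[[30,-7,-1,0,0,0,0],[30,-7,0,0.5,0,0,0],[30,-7,0,1,0,0,0],[30,-7,0,1,0,0,0],[30,-7,0,1.5,0,0,0],[30,-7,0,2,0,0,0],[30,-6,0,2,0,0,0],[30,0,0,0,0,0,0]]]' 35;python3 -c "from h import *;lev()"
```

```text
time: 20.5
ee_pos: [0.6247, 0.2074, 0.1751]
tcp_rot: [-179.6, 30.2, 178.5]
wrist_force: [-3.6, 0.5, 6.8]
opening: 0.0341
grasp_force: 38.1
lever [ 0.293 -0.148] [-0.1 -0.   0.2] Ftool [-0.3  0.4 -7.7]
A [49.7 51.1 -8.1]
B [49.8  0.6 -7.8]
C [-1.3  0.5  0.1]
D [-1.5 51.  -0.2]
```

```bash
python3 -m inch '[[[30,-1,4,-1,0,0,0],[30,-0.5,8,0,0,0,0],[30,0,8,0,0,0,0],[30,0,8,0,0,0,0],[30,0,8,0,0,0,0],[30,0,8,0,0,0,0],[30,0,6,0,0,0,0],[30,0,0,0,0,0,0]]]' 35;python3 -c "from h import *;lev()"
```

```text
time: 21.5
ee_pos: [0.6267, 0.2575, 0.1762]
tcp_rot: [-179.5, 30.2, 178.5]
wrist_force: [-3.0, -1.8, 7.9]
opening: 0.0342
grasp_force: 37.8
lever [0.297 0.139] [ 0.1 -0.1 -0.5] Ftool [-1.4 -2.  -8.3]
A [50.8  1.1 -7.1]
B [ 51.  -49.5  -6.7]
C [ -0.2 -49.6   1.2]
D [-0.3  1.   0.8]
```

```bash
python3 -m inch '[[[30,0,1.5,0,0,0,0],[30,0,1.5,0,0,0,0],[30,0,0,0,0,0,0]]]' 35 >/dev/null;python3 -c "from h import *;lev()"|head -1;  python3 -m inch '[[[30,0,1.5,0,0,0,0],[30,0,1.5,0,0,0,0],[30,0,0,0,0,0,0]]]' 35 >/dev/null;python3 -c "from h import *;lev()"|head -1
```

```text
lever [0.296 0.151] [ 0.1 -0.1 -0.5] Ftool [-1.8 -4.6 -7.7]
lever [0.296 0.165] [ 0.2 -0.2 -0.9] Ftool [-0.8 -7.8 -9.2]
```

```bash
python3 -m inch '[[[30,0,1.5,0,0,0,0],[30,0,1.5,0,0,0,0],[30,0,0,0,0,0,0]]]' 35 >/dev/null;python3 -c "from h import *;lev()"|head -1; python3 - <<'E'
from h import *
s=viewer.camera("scene"); d=viewer.camera("side")
c=np.hstack([cv2.resize(s["pixels"][310:390,190:310,::-1],None,fx=3,fy=3,interpolation=2),cv2.resize(d["pixels"][260:340,160:280,::-1],None,fx=3,fy=3,interpolation=2)]); cv2.imwrite("pics/g9.png",c)
E
```

```text
lever [0.297 0.171] [ 0.2 -0.2 -0.9] Ftool [ -1.1 -18.8 -11.6]
```

View pics/g9.png

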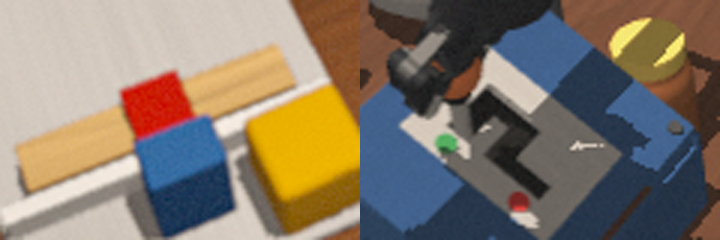

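The lever is against the notch's end by the green mark (447,143), and the hold-down (155,105) has come down over the batten. I'll ease off, let go and withdraw along the tool axis.

```bash
python3 -m inch '[[[30,0,-3,1,0,0,0],[100,0,0,0,0,0,0],[100,0,0,0,0,0,0],[100,0,0,0,0,0,0],[100,0,0,-15,0,0,0],[100,0,0,-35,0,0,0],[100,0,0,-50,0,0,0],[100,10,0,-30,0,0,0]]]'; python3 -m inch '[[[100,20,0,-20,0,0,0],[100,0,0,0,0,0,0]]]' >/dev/null; python3 - <<'E'
from h import *
from scipy.optimize import least_squares as LS
s=viewer.camera("scene"); d=viewer.camera("side"); w=viewer.camera("wrist"); save(d,"pics/e10.png",None,1.2)
L=[(c,finder.mark_of(n,"knob")[0]["position"]) for n,c in(("scene",s),("side",d),("wrist",w)) if finder.mark_of(n,"knob")]
k,e=tri(L); q=LS(lambda v:knobp(G,*v)-k,[.3,.1]); print(k,e,q.x); print([proj(c,knobp(G,.3,.145)) for c,_ in L],[l[1] for l in L])
print("jar",finder.mark_of("side","jar")[:1],"block",finder.mark_of("scene","block_a")[:1])
E
```

```text
time: 23.72
ee_pos: [0.5521, 0.2667, 0.2849]
tcp_rot: [-179.7, 30.2, 178.5]
wrist_force: [0.5, 1.3, 0.2]
opening: 0.0851
grasp_force: 0.0
[0.61238016 0.26475626 0.19553428] [np.float64(0.0031102549366347075), np.float64(0.004677281874102033), np.float64(0.0022203436845069117)] [0.28295197 0.17838856]
[array([[480.08987718, 216.25870394]]), array([[191.07585071, 280.33771909]]), array([[318.73045141, 266.0545483 ]])] [[479.9, 214.3], [187.9, 284.1], [323.0, 262.0]]
jar [{'position': [263.0, 302.3], 'conf': 0.95}] block [{'position': [292.1, 373.6], 'conf': 0.89}]
```

View pics/e10.png

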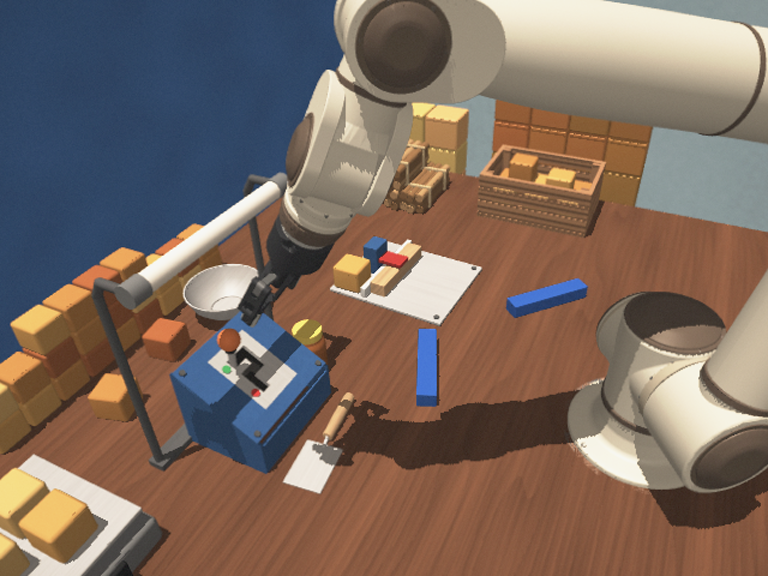

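The final view shows the lever home by the green mark (228,340), the red hold-down low over the batten (393,260), the jar, block and scraper where they started, and the robot clear of everything.

```bash
python3 -c "
from workcell import bot
print(bot.job_done())"
```

```text
the job is handed in; nothing more can be done
None
```

The job is handed in: the batten lies flush and parallel against the rail, its middle within about 1–2 mm of the hold-down's. The lever is home in the notch by the green mark and released with the hold-down lowered. The sugar block, jar and scraper look untouched, and it took about 24 s of robot time.

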